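# Mix a pair of vials on the touch-start mixer

## Robot

A 7-joint arm with a two-finger parallel gripper is mounted at the origin on the work surface. World frame = base frame: x ahead of the robot, y to its left, z up, the work surface at z = 0. Lengths are in m, angles in rad, forces in N, time in s.
With the tool pointing down it reaches from about 0.4 to 0.85 m from the base axis. Payload 4.5 kg.
Tool frame: the origin (TCP) lies on the centre line of the jaws, within the pads' length; the fingertips stand 25 mm ahead of it and the grasp point (between the pads) lies 6 mm ahead of it; z points along the fingers, y is the direction in which the jaws open and shut (so a half turn about z gives the same grasp; the last joint's range is limited). The gripper opens to 88 mm and grips with 3 to 60 N. Pads are 18 mm wide; open, the fingers measure 123 mm over their backs; the gripper's body (75 mm by 187 mm) begins 45 mm behind the grasp point.
Start: joints at [-1.073, 0.689, -0.195, 1.565, 0.157, 0.902, -0.215], TCP at [0.28, 0.559, 0.264] pointing down, gripper open.
Joint ranges: [-3.01, 3.01], [-0.46, 2.08], [-1.47, 1.51], [0.13, 2.56], [-1, 4.14], [0.04, 2.09], [-2.66, 2.66]. Speed limits (rad/s): [2.57, 2.57, 3.14, 3.14, 3.14, 3.14, 3.14].

## Interface

Orientations are given as a unit quaternion [x, y, z, w].
In Python, from plant import r, eyes gives the robot as it stands.
- The arm moves only by the tool servo_tool, never from a script. Its argument "deltas" is a list of rows, each an object of numbers: "dx", "dy", "dz": the shift along the tool's x, y, z in units of 60 mm (1.0 is 60 mm); "ax", "ay", "az": the turn, a rotation vector about the tool's x, y, z in units of 6 degrees (1.0 is 6 degrees); "hand": the finger opening in mm, from 0 to 88.1. A call has 1 to 10 rows; each row is the pose to reach, as a shift and turn from the pose commanded when the call began, along the tool's axes at that moment; what a row does not reach only later rows make up. A row lasts 1/8 s, in which the tool goes at most 62.5 mm and 10.7 degrees, less where a joint would pass 70% of its speed; a pose out of reach is approached as far as the arm can. A call with a gripper value outside its range is refused whole. The fingers move at their own pace and stop on an object; "newtons" is the grip in N (left out, the last holds). Time passes only in rows, so rows that repeat a pose let the fingers close. It gives the time, the measured TCP pose, the force and the opening at its end, in the units of the state.
- r.get_state(): the state, without advancing time (a new reading comes with each control period).
- eyes.snapshot(name): name is "scene" or "side" or "wrist"; returns (picture, depth): 420x560x3 uint8, red, green, blue; 420x560 float32, m along the optical axis (not along the pixel's ray), 0 where there is no reading.
- eyes.camera_model(name): a dict with "fx", "fy", "cx", "cy" (pixels), "k1" (the pictures are not rectified: a ray, as slopes to the right and down, at radius r is drawn at 1 + k1 r^2 times it, then the intrinsics apply), "pose" (4x4, takes a point from camera to world coordinates). Camera axes: x right, y up, looking along -z (the intrinsics and any distortion apply to the point x, -y, -z); pixel columns grow to the right and rows downward; lengths in m; the calibration is good to about 2 mm. A picture is of the moment at which its call begins: read the wrist's pose just before it. camera_model takes no time and is no camera call; for the wrist camera it gives the pose at the moment of the call.
- r.finish_job(): hands the job in, once; it reports no verdict.
The state is a dict: "clock": time; "q": joint angles; "qd": joint speeds; "joint_torque": joint torques, N m; "tool_pos": TCP position; "eef_rot": TCP orientation; "contact_force": force on the tool from outside, world axes, zero at the start; "moment": the same for the moment, N m; "opening": opening from 0.0 (shut) to 1.0 (fully open).
Only numpy, scipy, OpenCV 4.12 (cv2) and the standard library are available. Lean on these libraries where they do the work, as an engineer would, in place of code of your own. Each camera call takes 0.05 s, during which the arm holds its last target.

## Task

Get the pair of orange-capped vials mixed: while the blue carrier is still on the table, stand the loose orange-capped vial upright in its empty cup and let go of the vial. Then lift the loaded carrier by its black handle, keeping it level, set it on the mixer's round plate and shift it about until the socket underneath has dropped over the plate's centring pin and it sits flat, and press it down so that the plate sinks to its stop: the mixer runs only while it is held down, so finish there, still holding the carrier and pressing. Leave the blue-capped vials and everything else on the table where they stand.

Things in the scene. Friction and masses are not known exactly. Their poses are not given: they have to be found in the camera images.
- vial_mid (a point): centre (35 mm above the foot) of the loose orange-capped vial to be loaded: glass injection vial, 24 mm diameter, 70 mm tall, standing upright, about 45 g; straight glass body up to 52 mm, narrower neck, then an aluminium collar of 20 mm diameter and a coloured cap (orange). z is its long axis, up. To clear the cup's rim, grip it in its upper half (fingertips 25 mm or more above its foot)
- partner_vial_mid (a point): centre (35 mm above the foot) of the second orange-capped vial, same as the first, which already stands in one of the carrier's cups; the carrier is lifted with it inside
- cup_free (a point): centre of the inner floor of the empty cup of the carrier, 19 mm above the carrier's underside. The cup is round, white, 27 mm inside diameter (a vial has 1.5 mm to spare all round), widening to 31 mm at the rim; 22 mm deep, 37 mm outside diameter at the rim. The point has the carrier's axes
- cup_filled (a point): centre of the inner floor of the carrier's other cup, the one that already holds a vial; same size, 100 mm from the first. Same axes
- carrier_grip (a point): centre of the carrier's black handle, 83 mm above the carrier's underside: an upright block 14 mm thick along the carrier's x (close the fingers along this), 28 mm wide along its y (the line of the cups), 34 mm tall (top 100 mm above the underside), on a 14 mm round post. Carrier axes: y from the filled to the empty cup, z up
- carrier_socket (a point): centre of the carrier's underside, where the hidden socket opens: a round blind hole 15 mm in diameter (19 mm at its chamfered mouth), 12 mm deep. The base is a blue block 56 mm (x) by 140 mm (y) by 16 mm high. Carrier axes
- carrier: the whole loose twin-vial carrier (blue base, two white cups, black handle); origin at the centre of its underside, carrier axes. It stands flat on the table at first and weighs about 0.3 kg. Vials in its cups stand 50 mm either side of the handle along y and reach 89 mm above the underside
- plate_centre (a point): centre of the top face of the mixer's round drive plate (120 mm diameter, black rubber top, about 102 mm above the table), at the foot of the centring pin. The brass pin stands up 10 mm from there, 12 mm in diameter, tapering to 7 mm over its top 3.5 mm. The carrier sits flat on the plate once the pin is in the socket, turned any way about the pin
- drive_plate (a joint): how far the drive plate is pressed down, m: 0 up, 0.004 at its stop. Its spring carries the loaded carrier without sinking: it starts to sink at about 6 N and is at the stop at about 10 N (the loaded carrier's 4 N counts towards this)
- mixer: the touch-start vial mixer: white housing about 150 mm by 144 mm, 74 mm high, black front panel with a dial on its -x side; round drive plate on a grey collar on top. Origin on the table under the centre of the plate. Heavy, does not move
- blue_vial_1_mid (a point): centre (35 mm above the foot) of a blue-capped vial, otherwise same as the orange one; leave alone
- blue_vial_2_mid (a point): centre (35 mm above the foot) of a blue-capped vial, otherwise same as the orange one; leave alone
- blue_vial_3_mid (a point): centre (35 mm above the foot) of a blue-capped vial, otherwise same as the orange one; leave alone
- saline: green glass bottle, 56 mm diameter, 115 mm tall, origin under its centre; leave alone
- dish: steel kidney dish, 230 mm (y) by 110 mm (x), 40 mm high, with a syringe in it, origin under its middle; leave alone
- canister: round lidded steel canister, 106 mm diameter, 80 mm tall, origin under its centre; leave alone

How it is judged:
By the outcome, as a careful person would: the job done as asked, in the order asked, and still so for the second after the job is handed in, while the arm keeps its last pose, push and grip.
It also fails if it takes over 51 s, if anything falls off the work surface, if the arm or the gripper's body presses on something with over 40 N, if the wrist force passes 120 N, or if a joint passes its speed limit or range.

## Working session

There is one attempt and no reset: what is moved stays moved. The work goes in short steps, Python scripts to look and compute and a tool call to move; the robot and the scene stay as the last step left them, time stands still between calls to the robot, and variables do not carry over. Pictures are saved under pics/ and viewed, and the job is handed in when it is done.

Besides the shell and the picture viewer there is one more tool, called after "Call:" by a JSON object that holds its "method" and its "body". servo_tool: Moves the arm, as the interface text tells. Its arguments: {"type":"object","properties":{"deltas":{"type":"array","items":{"type":"object","properties":{"dx":{"type":"number"},"dy":{"type":"number"},"dz":{"type":"number"},"ax":{"type":"number"},"ay":{"type":"number"},"az":{"type":"number"},"hand":{"type":"number"}}}},"newtons":{"type":"number"}},"required":["deltas"]}

```bash
ls; mkdir -p pics; python3 - <<'E'
from plant import r, eyes
import cv2
print(r.get_state())
for n in ["scene","side","wrist"]:
    m=eyes.camera_model(n); print(n,m)
    p,d=eyes.snapshot(n)
    cv2.imwrite(f"pics/{n}0.png",p[:,:,::-1])
    import numpy as np
    np.savez(f"pics/{n}0.npz",p=p,d=d,pose=m["pose"])
E
```

```text
pics
{'clock': 0.0, 'q': array([-1.07320276,  0.68999869, -0.19448774,  1.56632881,  0.15734757,
        0.90248793, -0.21507941]), 'qd': array([ 0.00195201,  0.00058951, -0.00059228,  0.00157634, -0.00028259,
       -0.00027735, -0.0021624 ]), 'joint_torque': array([ 4.27562572e-04, -5.27561331e+01, -1.26690656e+00, -1.53422034e+01,
       -5.26556396e-02,  6.48273548e-03,  1.73860699e-04]), 'tool_pos': array([0.27939541, 0.55842929, 0.26290421]), 'eef_rot': array([ 2.29769165e-01,  9.73244725e-01, -9.06224849e-04, -1.20247700e-04]), 'contact_force': array([ 0.10819488, -0.14561663, -0.24717034]), 'moment': array([ 0.01054846, -0.00229885,  0.04529741]), 'opening': 0.9985644305941427}
scene {'fx': 454.4774232335759, 'fy': 454.4774232335759, 'cx': 281.3194486076313, 'cy': 208.04947353129677, 'k1': -0.11166535501513554, 'pose': array([[ 0.41563411, -0.67787533,  0.60641019,  1.312827  ],
       [ 0.90941632,  0.32036217, -0.26519809, -0.33679887],
       [-0.01449964,  0.6617047 ,  0.74962434,  0.95793291],
       [ 0.        ,  0.        ,  0.        ,  1.        ]])}
side {'fx': 496
[... 158 characters left out ...]
33, -0.14684679,  0.43702687],
       [-0.24246975, -0.75623161,  0.60771883,  0.68961526],
       [ 0.00626771,  0.62517747,  0.78045746,  0.99564486],
       [ 0.        ,  0.        ,  0.        ,  1.        ]])}
wrist {'fx': 305.5770028593562, 'fy': 305.5770028593562, 'cx': 276.19819625942966, 'cy': 212.3754815598259, 'k1': -0.0512409708549019, 'pose': array([[ 4.45280877e-01, -8.57118699e-01, -2.58983544e-01,
         2.12389679e-01],
       [ 8.95390450e-01,  4.25944158e-01,  1.29797983e-01,
         5.91244486e-01],
       [-9.39750898e-04, -2.89687952e-01,  9.57120686e-01,
         3.83458155e-01],
       [ 0.00000000e+00,  0.00000000e+00,  0.00000000e+00,
         1.00000000e+00]])}
```

View pics/scene0.png

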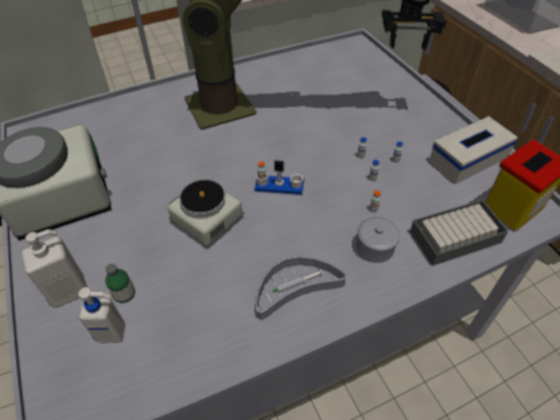

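View pics/side0.png

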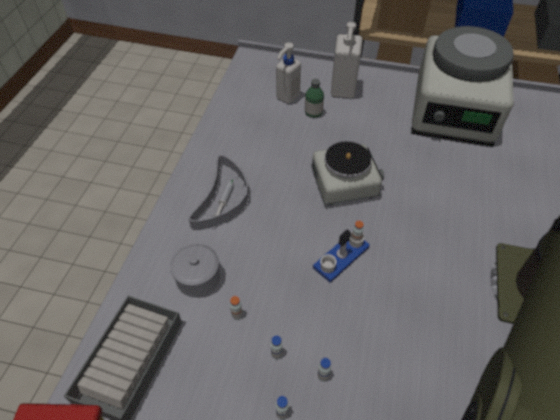

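View pics/wrist0.png

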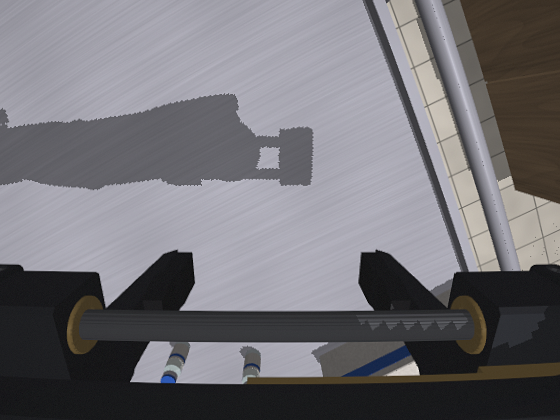

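The scene view shows the loose orange vial at about (376,199), the carrier at (280,182) with its partner vial at (262,172), the free cup at (297,180) and the mixer pin at (201,194). The side view has the same things at (235,306), (342,255), (358,230), (328,263) and (348,156).

```bash
cat > h.py <<'E'
import numpy as np, cv2
def K(m): return np.array([[m["fx"],0,m["cx"]],[0,m["fy"],m["cy"]],[0,0,1.]])
def ray(m,uv):
    d=np.array([m["k1"],0,0,0,0.])
    n=cv2.undistortPoints(np.array([[uv]],float),K(m),d)[0,0]
    P=np.array(m["pose"]); v=P[:3,:3]@np.array([n[0],-n[1],-1.]); return P[:3,3],v
def onplane(m,uv,z):
    o,v=ray(m,uv); return o+v*(z-o[2])/v[2]
def proj(m,X):
    P=np.array(m["pose"]); c=P[:3,:3].T@(np.array(X)-P[:3,3]); a,b=c[0]/-c[2],-c[1]/-c[2]
    s=1+m["k1"]*(a*a+b*b); return np.array([m["cx"]+m["fx"]*a*s,m["cy"]+m["fy"]*b*s])
def tri(ms,uvs):
    A=np.zeros((3,3));B=np.zeros(3)
    for m,uv in zip(ms,uvs):
        o,v=ray(m,uv); v=v/np.linalg.norm(v); Q=np.eye(3)-np.outer(v,v); A+=Q;B+=Q@o
    X=np.linalg.solve(A,B); return X,[np.round(proj(m,X)-uv,1) for m,uv in zip(ms,uvs)]
def blobs(mask,amin=4):
    n,l,s,c=cv2.connectedComponentsWithStats(mask.astype(np.uint8))
    return [(np.round(c[i],1).tolist(),int(s[i,4]),s[i,:4].tolist()) for i in range(1,n) if s[i,4]>=amin]
def hsv(p): return cv2.cvtColor(p,cv2.COLOR_RGB2HSV)
def orange(p):
    h=hsv(p); return (h[...,0]>4)&(h[...,0]<16)&(h[...,1]>150)&(h[...,2]>120)
def blue(p):
    h=hsv(p); return (h[...,0]>105)&(h[...,0]<128)&(h[...,1]>150)&(h[...,2]>60)
E
python3 - <<'E'
from plant import eyes
from h import *
for n in ["scene","side"]:
    p=np.load(f"pics/{n}0.npz")["p"]
    print(n,"or",blobs(orange(p))); print("bl",blobs(blue(p),8))
s=np.load("pics/scene0.npz")["p"]; d=np.load("pics/side0.npz")["p"]
a=cv2.resize(s[140:250,160:300],None,fx=5,fy=5,interpolation=cv2.INTER_CUBIC)
cv2.imwrite("pics/a.png",a[:,:,::-1])
a=cv2.resize(d[130:290,290:400],None,fx=3.7,fy=3.7,interpolation=cv2.INTER_CUBIC)
cv2.imwrite("pics/b.png",a[:,:,::-1])
E
```

```text
scene or [([261.0, 163.5], 20, [259, 162, 5, 4]), ([376.6, 192.9], 25, [374, 191, 6, 5])]
bl [([363.3, 139.0], 13, [361, 138, 5, 3]), ([399.4, 143.1], 11, [398, 142, 4, 3]), ([486.4, 156.1], 84, [460, 142, 55, 28]), ([375.5, 161.7], 14, [374, 160, 4, 4]), ([278.4, 186.4], 403, [255, 176, 48, 18]), ([92.6, 305.4], 113, [85, 298, 15, 14])]
side or [([358.7, 224.1], 28, [356, 222, 7, 5]), ([234.5, 300.1], 37, [232, 297, 6, 7])]
bl [([487.9, 11.4], 886, [458, 0, 55, 33]), ([284.9, 58.3], 9, [284, 56, 3, 6]), ([289.5, 61.1], 19, [286, 58, 7, 6]), ([342.6, 259.5], 450, [314, 242, 54, 38]), ([276.0, 339.9], 43, [273, 337, 7, 7]), ([325.2, 362.6], 46, [322, 359, 7, 8]), ([281.9, 401.3], 54, [278, 397, 8, 9])]
```

View pics/a.png

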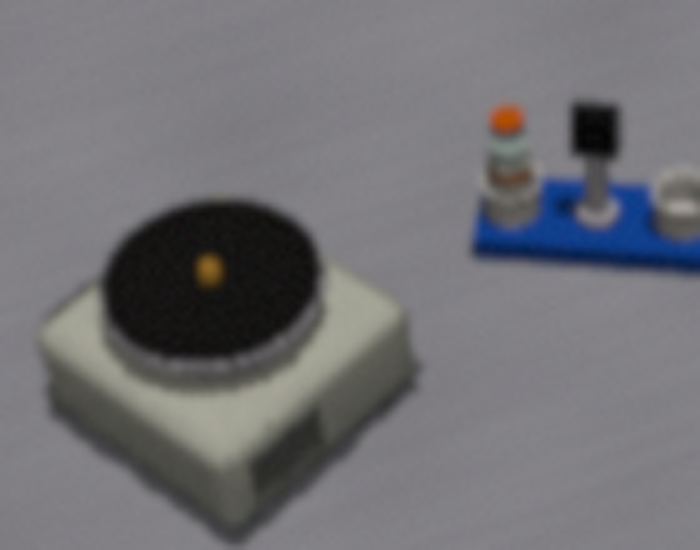

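View pics/b.png

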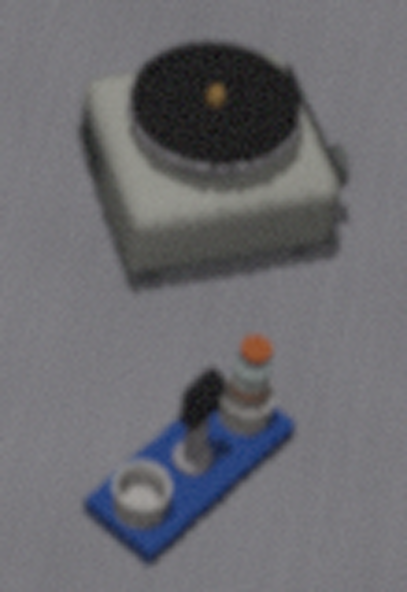

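```bash
python3 - <<'E'
from plant import eyes
from h import *
S=eyes.camera_model("scene");D=eyes.camera_model("side")
for n,a,b,z in [("loose cap",(376.6,192.9),(234.5,300.1),.067),("partner",(261,163.5),(358.7,224.1),.085),("handle",(278.6,165.6),(344.5,237.2),.083),("cup rim",(296.6,176.6),(328,260),.041),("pin",(201.2,193.6),(348,155),.108),
 ("b1",(363.3,139),(281.9,401.3),.067),("b2",(399.4,143.1),(281.9,401.3),.067),("b3",(375.5,161.7),(276,339.9),.067),("b1'",(363.3,139),(325.2,362.6),.067)]:
    X,e=tri([S,D],[a,b]); print(n,X.round(4),e,onplane(S,a,z).round(4),onplane(D,b,z).round(4))
E
```

```text
loose cap [0.6529 0.232  0.0686] [array([-0.3, -0.1]), array([-0.3,  0.2])] [0.6524 0.2334 0.067 ] [0.6528 0.2306 0.067 ]
partner [ 0.4326 -0.0119  0.0884] [array([-0.3, -0.2]), array([-0.4,  0.3])] [ 0.4303 -0.0102  0.085 ] [ 0.4319 -0.0155  0.085 ]
handle [0.4581 0.0303 0.0852] [array([-0.4, -0.3]), array([-0.5,  0.4])] [0.4575 0.0318 0.083 ] [0.4572 0.0274 0.083 ]
cup rim [0.4844 0.0739 0.047 ] [array([-0.4, -0.2]), array([-0.5,  0.3])] [0.4804 0.0772 0.041 ] [0.4838 0.0689 0.041 ]
pin [ 0.4914 -0.2034  0.1092] [array([-0.3, -0.2]), array([-0.3,  0.3])] [ 0.4914 -0.2027  0.108 ] [ 0.4908 -0.2057  0.108 ]
b1 [0.4731 0.3604 0.0513] [array([15.9,  5.8]), array([ 23.1, -15.9])] [0.4444 0.319  0.067 ] [0.5071 0.4038 0.067 ]
b2 [0.5079 0.4054 0.0694] [array([-0.4, -0.2]), array([-0.6,  0.4])] [0.5068 0.4082 0.067 ] [0.5071 0.4038 0.067 ]
b3 [0.5474 0.2954 0.0695] [array([-0.3, -0.1]), array([-0.4,  0.2])] [0.5461 0.2977 0.067 ] [0.547  0.2937 0.067 ]
b1' [0.4455 0.3165 0.0695] [array([-0.4, -0.2]), array([-0.7,  0.4])] [0.4444 0.319  0.067 ] [0.4444 0.3145 0.067 ]
```

```bash
cat >> h.py <<'E'
from scipy.spatial.transform import Rotation as R
def Rtool(ydir):  # tool pointing down with y along ydir
    y=np.array([ydir[0],ydir[1],0.]);y/=np.linalg.norm(y); z=np.array([0,0,-1.]); x=np.cross(y,z); return np.c_[x,y,z]
def delta(st,pos,ydir=None):
    R0=R.from_quat(st["eef_rot"]).as_matrix(); d=R0.T@(np.array(pos)-st["tool_pos"])/0.06
    out=dict(d=d.round(3))
    if ydir is not None: out["a"]=np.degrees(R.from_matrix(R0.T@Rtool(ydir)).as_rotvec()/6).round(3)
    return out
E
python3 - <<'E'
from plant import r,eyes
from h import *
S=eyes.camera_model("scene");D=eyes.camera_model("side")
print("canister knob",tri([S,D],[(379,230),(194,261)]))
print(delta(r.get_state(),[.653,.232,.20],[.857,-.515]))
E
```

```text
canister knob (array([0.76676582, 0.16532651, 0.07337265]), [array([-0.5, -0.2]), array([-0.5,  0.2])])
{'d': array([-8.003, -2.082,  1.055]), 'a': array([-9.000e-03,  1.200e-02,  1.574e+01])}
```

Call:
{"method": "servo_tool", "body": {"deltas": [{"dx": -8.0,"dy": -2.08,"dz": 1.0},{"dx": -8.0,"dy": -2.08,"dz": 1.0},{"dx": -8.0,"dy": -2.08,"dz": 1.0},{"dx": -8.0,"dy": -2.08,"dz": 1.0},{"dx": -8.0,"dy": -2.08,"dz": 1.0},{"dx": -8.0,"dy": -2.08,"dz": 1.0},{"dx": -8.0,"dy": -2.08,"dz": 1.0},{"dx": -8.0,"dy": -2.08,"dz": 1.0},{"dx": -8.0,"dy": -2.08,"dz": 1.0},{"dx": -8.0,"dy": -2.08,"dz": 1.0}]}}

```text
schema error: expected keys dx, dy, dz, ax, ay, az, hand
```

Call:
{"method": "servo_tool", "body": {"deltas": [{"dx": -8.0,"dy": -2.08,"dz": 1.0,"ax": 0,"ay": 0,"az": 0,"hand": 88},{"dx": -8.0,"dy": -2.08,"dz": 1.0,"ax": 0,"ay": 0,"az": 0,"hand": 88},{"dx": -8.0,"dy": -2.08,"dz": 1.0,"ax": 0,"ay": 0,"az": 0,"hand": 88},{"dx": -8.0,"dy": -2.08,"dz": 1.0,"ax": 0,"ay": 0,"az": 0,"hand": 88},{"dx": -8.0,"dy": -2.08,"dz": 1.0,"ax": 0,"ay": 0,"az": 0,"hand": 88},{"dx": -8.0,"dy": -2.08,"dz": 1.0,"ax": 0,"ay": 0,"az": 0,"hand": 88},{"dx": -8.0,"dy": -2.08,"dz": 1.0,"ax": 0,"ay": 0,"az": 0,"hand": 88},{"dx": -8.0,"dy": -2.08,"dz": 1.0,"ax": 0,"ay": 0,"az": 0,"hand": 88},{"dx": -8.0,"dy": -2.08,"dz": 1.0,"ax": 0,"ay": 0,"az": 0,"hand": 88},{"dx": -8.0,"dy": -2.08,"dz": 1.0,"ax": 0,"ay": 0,"az": 0,"hand": 88}]}}

```text
clock: 1.4
tool_pos: [0.6524, 0.233, 0.2032]
eef_rot: [0.23, 0.973, 0.0, -0.001]
contact_force: [-0.2, 0.8, 0.4]
opening: 0.998
```

```bash
cat >> h.py <<'E'
def look(name,tag):
    from plant import r,eyes
    st=r.get_state(); m=eyes.camera_model(name); p,d=eyes.snapshot(name)
    cv2.imwrite(f"pics/{tag}.png",p[:,:,::-1]); return st,m,p,d
E
python3 - <<'E'
from h import *
st,m,p,d=look("wrist","w1")
for b in blobs(orange(p),10):
    u,v=b[0]; print(b,onplane(m,b[0],.069).round(4),d[int(v),int(u)])
print(st["tool_pos"],st["clock"],delta(st,[.653,.232,.052]))
E
```

```text
([273.4, 208.7], 366, [263, 198, 22, 22]) [0.6501 0.2309 0.069 ] 0.26306614
[0.65242853 0.23300562 0.2031878 ] 1.4 {'d': array([-0.02 , -0.011,  2.52 ])}
```

View pics/w1.png

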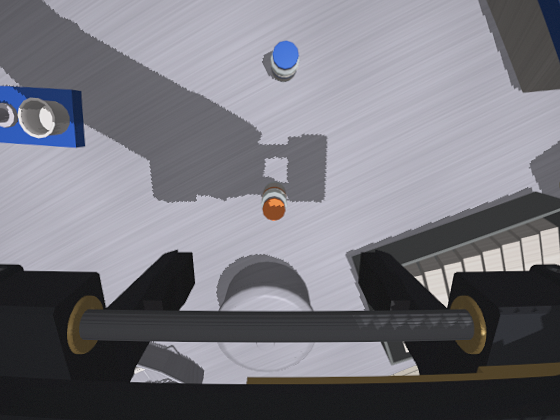

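The vial cap is at (273,209), centred between the fingers, and nothing stands along the jaw line. The wrist and outside views agree to 3 mm, so I descend.

Call:
{"method": "servo_tool", "body": {"deltas": [{"dx": 0.01,"dy": -0.03,"dz": 0.9,"ax": 0,"ay": 0,"az": 0,"hand": 70},{"dx": 0.01,"dy": -0.03,"dz": 1.7,"ax": 0,"ay": 0,"az": 0,"hand": 60},{"dx": 0.01,"dy": -0.03,"dz": 2.3,"ax": 0,"ay": 0,"az": 0,"hand": 60},{"dx": 0.01,"dy": -0.03,"dz": 2.48,"ax": 0,"ay": 0,"az": 0,"hand": 50},{"dx": 0.01,"dy": -0.03,"dz": 2.48,"ax": 0,"ay": 0,"az": 0,"hand": 30},{"dx": 0.01,"dy": -0.03,"dz": 2.48,"ax": 0,"ay": 0,"az": 0,"hand": 15},{"dx": 0.01,"dy": -0.03,"dz": 2.48,"ax": 0,"ay": 0,"az": 0,"hand": 15},{"dx": 0.01,"dy": -0.03,"dz": 2.48,"ax": 0,"ay": 0,"az": 0,"hand": 15},{"dx": 0.01,"dy": -0.03,"dz": 2.48,"ax": 0,"ay": 0,"az": 0,"hand": 15}], "newtons": 15}}

```text
clock: 2.58
tool_pos: [0.6528, 0.2317, 0.0566]
eef_rot: [0.23, 0.973, 0.001, 0.001]
contact_force: [-0.2, -0.3, 6.4]
opening: 0.265
```

Call:
{"method": "servo_tool", "body": {"deltas": [{"dx": 0,"dy": 0,"dz": 0,"ax": 0,"ay": 0,"az": 0,"hand": 15},{"dx": 0,"dy": 0,"dz": 0,"ax": 0,"ay": 0,"az": 0,"hand": 15}]}}

```text
clock: 2.82
tool_pos: [0.6528, 0.2317, 0.0565]
eef_rot: [0.23, 0.973, 0.001, 0.001]
contact_force: [-0.6, 0.3, 6.3]
opening: 0.268
```

```bash
python3 - <<'E'
from h import *
st,m,p,d=look("wrist","w2")
print(st["tool_pos"],st["contact_force"],st["moment"],st["opening"])
E
```

```text
[0.65277025 0.23171322 0.05652068] [-0.5918965   0.31145245  6.26058286] [ 0.00908388  0.08449797 -0.03700624] 0.26808571716410734
```

View pics/w2.png

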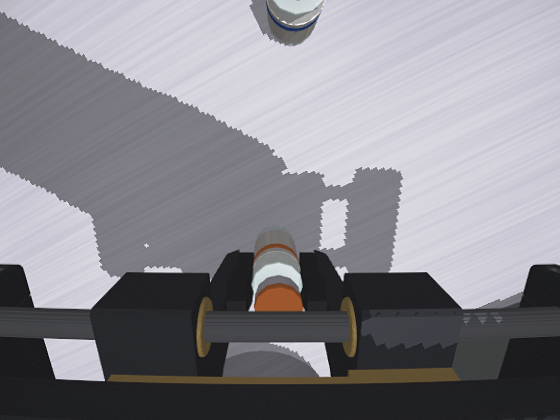

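Vial gripped (opening 23.6 mm), with its orange cap visible between the jaws at (278,298). The TCP is 56.5 mm above the foot. Next is to lift and fly to a viewing point over the carrier.

```bash
python3 - <<'E'
from h import *
from plant import r
print(delta(r.get_state(),[.458,.031,.25],[.857,-.515]))
E
```

```text
{'d': array([ 1.4  , -4.437, -3.236]), 'a': array([ 2.9000e-02, -4.0000e-03,  1.5735e+01])}
```

Call:
{"method": "servo_tool", "body": {"deltas": [{"dx": 0,"dy": 0,"dz": -0.6,"ax": 0,"ay": 0,"az": 0,"hand": 15},{"dx": 0,"dy": 0,"dz": -1.6,"ax": 0,"ay": 0,"az": 0,"hand": 15},{"dx": 1.4,"dy": -4.43,"dz": -3.2,"ax": 0,"ay": 0,"az": 15.73,"hand": 15},{"dx": 1.4,"dy": -4.43,"dz": -3.2,"ax": 0,"ay": 0,"az": 15.73,"hand": 15},{"dx": 1.4,"dy": -4.43,"dz": -3.2,"ax": 0,"ay": 0,"az": 15.73,"hand": 15},{"dx": 1.4,"dy": -4.43,"dz": -3.2,"ax": 0,"ay": 0,"az": 15.73,"hand": 15},{"dx": 1.4,"dy": -4.43,"dz": -3.2,"ax": 0,"ay": 0,"az": 15.73,"hand": 15},{"dx": 1.4,"dy": -4.43,"dz": -3.2,"ax": 0,"ay": 0,"az": 15.73,"hand": 15},{"dx": 1.4,"dy": -4.43,"dz": -3.2,"ax": 0,"ay": 0,"az": 15.73,"hand": 15},{"dx": 1.4,"dy": -4.43,"dz": -3.2,"ax": 0,"ay": 0,"az": 15.73,"hand": 15}]}}

```text
clock: 4.12
tool_pos: [0.4576, 0.0312, 0.2473]
eef_rot: [0.833, 0.553, 0.0, -0.0]
contact_force: [-0.0, 0.8, -0.1]
opening: 0.266
```

Call:
{"method": "servo_tool", "body": {"deltas": [{"dx": 0,"dy": 0,"dz": 0,"ax": 0,"ay": 0,"az": 0,"hand": 15},{"dx": 0,"dy": 0,"dz": 0,"ax": 0,"ay": 0,"az": 0,"hand": 15},{"dx": 0,"dy": 0,"dz": 0,"ax": 0,"ay": 0,"az": 0,"hand": 15}]}}

```text
clock: 4.5
tool_pos: [0.4577, 0.0312, 0.2469]
eef_rot: [0.831, 0.556, 0.0, -0.0]
contact_force: [-0.9, 0.3, -0.3]
opening: 0.27
```

```bash
python3 - <<'E'
from h import *
st,m,p,d=look("wrist","w3")
np.savez("pics/w3.npz",p=p,d=d,pose=m["pose"])
print(st["tool_pos"],st["eef_rot"],st["q"],st["contact_force"],st["opening"],st["clock"])
print(delta(st,[.458,.031,.25],[.857,-.515]))
E
```

```text
[0.45765411 0.031176   0.2469285 ] [ 8.31068743e-01  5.56169686e-01  7.88339032e-05 -1.40105097e-04] [-0.27428742  0.51224914  0.16130381  2.07979732 -0.14932378  0.56011584
 -0.39788223] [-0.91724052  0.25512488 -0.27545152] 0.2704384013368674 4.5
{'d': array([-0.   ,  0.006, -0.051]), 'a': array([-0.002, -0.003,  1.431])}
```

View pics/w3.png

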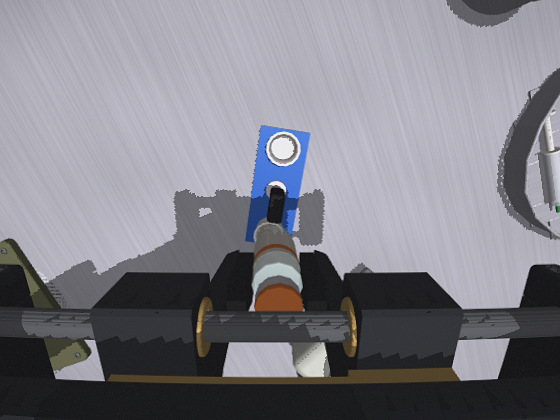

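The view shows the carrier's free cup at (282,149), the handle at (277,205), and the held vial pointing at it from (275,240). I'll use the depth to pick out the rim and handle-top pixels.

```bash
cat >> h.py <<'E'
def cloud(m,d):
    h,w=d.shape; uu,vv=np.meshgrid(np.arange(w),np.arange(h))
    n=cv2.undistortPoints(np.stack([uu,vv],-1).reshape(-1,1,2).astype(float),K(m),np.array([m["k1"],0,0,0,0.])).reshape(h,w,2)
    P=np.array(m["pose"]); c=np.dstack([n[...,0]*d,-n[...,1]*d,-d]); X=c@P[:3,:3].T+P[:3,3]; X[d<=0]=np.nan; return X
E
python3 - <<'E'
from h import *
from plant import eyes
z=np.load("pics/w3.npz"); m=eyes.camera_model("wrist"); m["pose"]=z["pose"]; p,d=z["p"],z["d"]
X=cloud(m,d); Z=X[...,2]
print("table z",np.nanmedian(Z[20:100,60:200]))
print("cup region"); print((Z[128:172:3,262:304:3]*1000).round(0))
print("handle"); print((Z[180:228:3,262:292:2]*1000).round(0))
E
```

```text
table z -0.0005899725718116478
cup region
[[17. 15. 15. 16. 15. 16. 16.  4. -1.  1.  1. -0. -2. -1.]
 [16. nan 16. 14. 15. 16. 17. 15. 15. 16. 15. 15. 16.  7.]
 [14. 14. 14. 15. 16. 41. 40. 39. 41. 40. 40. 15. 17. 16.]
 [16. 15. 16. 41. 40. 36. 20. 19. 17. 18. 41. 40. 17. 16.]
 [15. 15. 14. 40. 19. 19. 18. 18. 18. 18. 19. 40. 40. 15.]
 [15. 15. 40. 37. 19. 17. 18. 18. 18. 20. 19. 38. 40. 15.]
 [16. 15. 39. 24. 18. 19. 18. 19. 18. 18. 19. 28. nan 16.]
 [16. 16. 41. 24. 18. 18. 19. 18. 19. 19. 17. 26. 40. 16.]
 [16. 16. 38. 33. 19. 18. 19. 17. 20. 19. 19. 36. 40. 16.]
 [15. 16. 39. 37. 19. 19. 18. 19. 18. 18. 22. 38. 40. 15.]
 [16. 15. 16. 40. 35. 25. 19. 17. 19. 25. 38. 40. 15. 14.]
 [15. 16. 14. 16. 39. 38. 36. 37. 36. 39. 40. 16. 16. 15.]
 [15. 15. 15. 15. 15. 40. 40. 39. 41. 40. 16. 15. 16. 16.]
 [16. 15. 17. 14. 15. 15. 15. 15. 15. 15. 16. 15. 15. 15.]
 [15. 15. 15. 16. 16. 17. 16. 15. 15. 14. 16. 15. 15. 15.]]
handle
[[ 16.  16.  15.  16.  15.  15.  16.  17.  15.  16.  15.  15.  14.  nan
   14.]
 [ 15.  15.  16.  15.  22.  22.  22.  22.  21.  21.  21.  17.  15.  17.
   15.]
 [ 15
[... 415 characters left out ...]
.  99.  99. 101. 101.  99. 100. 100.  99.  15.  15.
   16.]
 [ 16.  16.  15.  16.  99.  98.  98.  99. 100.  99. 100.  99.  15.  15.
   15.]
 [ 15.  16.  16.  81.  98.  99.  98.  99. 100. 100.  99.  14.  16.  16.
   15.]
 [ 15.  15.  15.  97.  99. 100.  99.  99.  99. 100. 100.  15.  16.  16.
   16.]
 [ 16.  16.  15.  98. 100. 100.  99.  99.  99.  99.  98.  16.  16.  14.
   14.]
 [ 16.  15.  14.  98.  99.  99.  99.  99. 100. 100.  96.  15.  16.  15.
   16.]
 [ 17.  22.  24. 100.  98. 100. 100. 100. 100.  99.  17.  15.  16.  15.
   17.]
 [ 29.  34.  40.  39. 100.  98.  99.  98.  99.  98.  16.  16.  15.  15.
   16.]
 [ 41.  35.  nan  35.  33.  33.  30.  41.  41.  32.  16.  16.  15.  16.
   16.]]
```

```bash
python3 - <<'E'
from h import *
from plant import eyes
z=np.load("pics/w3.npz"); m=eyes.camera_model("wrist"); m["pose"]=z["pose"]; p,d=z["p"],z["d"]
X=cloud(m,d); Z=X[...,2]
win=np.zeros(Z.shape,bool); win[125:176,255:312]=1
pts=X[win&(Z>.0375)&(Z<.043)]
(c,rr)=cv2.minEnclosingCircle((pts[:,:2]*1000).astype(np.float32)); print("rim circle",c,rr,len(pts))
A=np.c_[2*pts[:,:2],np.ones(len(pts))]; s=np.linalg.lstsq(A,(pts[:,:2]**2).sum(1),rcond=None)[0]; print("lsq",s[:2],np.sqrt(s[2]+s[0]**2+s[1]**2))
win[:]=0; win[185:235,255:300]=1
ph=X[win&(Z>.095)&(Z<.104)]
rect=cv2.minAreaRect((ph[:,:2]*1000).astype(np.float32)); print("handle",rect,len(ph))
yd=s[:2]-np.array(rect[0])/1000; print("cup-handle",np.linalg.norm(yd),np.degrees(np.arctan2(yd[1],yd[0])))
# base edge
win[:]=0; win[110:200,235:320]=1
pb=X[win&(Z>.012)&(Z<.019)]; print("base",cv2.minAreaRect((pb[:,:2]*1000).astype(np.float32)))
# held vial in tool frame: 
R0=R.from_quat([.831068743,.556169686,7.9e-5,-1.4e-4]).as_matrix(); tp=np.array([.45765,.03118,.24693])
T=(X-tp)@R0
w=np.zeros(Z.shape,bool); w[215:320,245:310]=1
for a,b in [(.010,.02),(.02,.03),(.03,.04),(.04,.05),(.05,.056)]:
    q=T[w&(T[...,2]>a)&(T[...,2]<b)&(abs(T[...,1])<.013)&(abs(T[...,0])<.025)]
    if len(q)<10: continue
    A=np.c_[2*q[:,:2],np.ones(len(q))]; s2=np.linalg.lstsq(A,(q[:,:2]**2).sum(1),rcond=None)[0]
    print(a,len(q),"xmax",np.percentile(q[:,0],98).round(4),"y",np.percentile(q[:,1],[2,98]).round(4),s2[:2].round(4),np.sqrt(s2[2]+s2[0]**2+s2[1]**2).round(4))
q=T[w&(T[...,0]<.03)&(abs(T[...,1])<.012)];print(np.nanpercentile(q[:,2],[50,80]))
E
```

```text
rim circle (482.042236328125, 70.3686752319336) 18.07794189453125 347
lsq [0.482105  0.0703994] 0.016227260267878456
handle ((456.1687316894531, 27.722354888916016), (28.06462287902832, 13.953067779541016), 58.73301696777344) 438
cup-handle 0.04994016676027675 58.71155383297868
base ((470.1461181640625, 50.500301361083984), (86.5523452758789, 56.244110107421875), 58.80888366699219)
0.01 536 xmax 0.0125 y [-0.0124  0.0124] [-0.0008  0.0002] 0.013
0.02 345 xmax 0.0127 y [-0.0122  0.0123] [-0.0006 -0.    ] 0.0131
0.03 273 xmax 0.0127 y [-0.0116  0.0105] [ 0.0004 -0.0002] 0.0121
0.04 198 xmax 0.0127 y [-0.0119  0.0101] [ 0.0005 -0.0005] 0.012
0.05 113 xmax 0.0124 y [-0.0118  0.0093] [ 0.0004 -0.0008] 0.0118
[0.00314633 0.02626139]
```

Handle and cup come out 49.9 mm apart at 58.7°, with sizes as given. The vial sits within 0.5 mm of the tool axis. Next is a hover just above the cup.

```bash
python3 - <<'E'
from h import *
from plant import r
print(delta(r.get_state(),[.4818,.0700,.125],[.855,-.519]))
E
```

```text
{'d': array([0.751, 0.125, 2.032]), 'a': array([-0.002, -0.002,  1.469])}
```

Call:
{"method": "servo_tool", "body": {"deltas": [{"dx": 0.75,"dy": 0.125,"dz": 0,"ax": 0,"ay": 0,"az": 1.47,"hand": 15},{"dx": 0.75,"dy": 0.125,"dz": 0.8,"ax": 0,"ay": 0,"az": 1.47,"hand": 15},{"dx": 0.75,"dy": 0.125,"dz": 1.6,"ax": 0,"ay": 0,"az": 1.47,"hand": 15},{"dx": 0.75,"dy": 0.125,"dz": 2.03,"ax": 0,"ay": 0,"az": 1.47,"hand": 15},{"dx": 0.75,"dy": 0.125,"dz": 2.03,"ax": 0,"ay": 0,"az": 1.47,"hand": 15},{"dx": 0.75,"dy": 0.125,"dz": 2.03,"ax": 0,"ay": 0,"az": 1.47,"hand": 15}]}}

```text
clock: 5.3
tool_pos: [0.4825, 0.0698, 0.1259]
eef_rot: [0.872, 0.49, 0.001, 0.0]
contact_force: [-0.5, 0.8, -0.5]
opening: 0.262
```

```bash
python3 - <<'E'
from h import *
st,m,p,d=look("wrist","w4")
X=cloud(m,d);Z=X[...,2]; R0=R.from_quat(st["eef_rot"]).as_matrix(); T=(X-st["tool_pos"])@R0
print(st["tool_pos"],st["contact_force"],delta(st,[.4818,.07,.0755],[.855,-.519]))
near=(np.hypot(X[...,0]-.482,X[...,1]-.0704)<.022)
pts=X[near&(Z>.0385)&(Z<.043)&(T[...,0]>-.03)]
A=np.c_[2*pts[:,:2],np.ones(len(pts))]; s=np.linalg.lstsq(A,(pts[:,:2]**2).sum(1),rcond=None)[0]; print("rim",s[:2],np.sqrt(s[2]+s[0]**2+s[1]**2),len(pts), cv2.minEnclosingCircle((pts[:,:2]*1000).astype(np.float32)))
print("rim in tool",(np.r_[s[:2],.04]-st["tool_pos"])@R0)
for a,b in [(.02,.03),(.03,.04),(.04,.05),(.05,.056)]:
    q=T[(T[...,2]>a)&(T[...,2]<b)&(abs(T[...,1])<.014)&(abs(T[...,0])<.02)]
    if len(q)<10: continue
    A=np.c_[2*q[:,:2],np.ones(len(q))]; s2=np.linalg.lstsq(A,(q[:,:2]**2).sum(1),rcond=None)[0]
    print(a,len(q),s2[:2].round(4),np.sqrt(s2[2]+s2[0]**2+s2[1]**2).round(4))
E
```

```text
[0.48245884 0.06983154 0.12594141] [-0.5394533   0.78217933 -0.49333102] {'d': array([-0.004, -0.012,  0.841]), 'a': array([ 0.009, -0.01 , -0.013])}
rim [0.48194315 0.07030303] 0.016457832436018255 412 ((482.0258483886719, 70.37629699707031), 18.134748458862305)
rim in tool [ 4.61780795e-05 -7.69315004e-04  8.59407995e-02]
0.02 367 [-0.0014  0.0001] 0.014
0.03 268 [ 0.0006 -0.0001] 0.012
0.04 194 [ 0.0005 -0.0004] 0.012
0.05 115 [ 0.0004 -0.0007] 0.0117
```

View pics/w4.png

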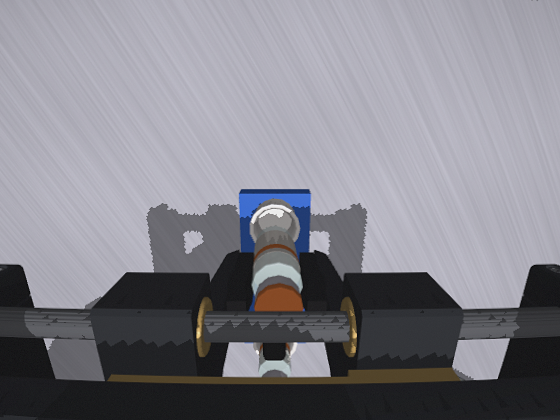

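The vial's foot is concentric with the cup rim at (275,222), to under 0.5 mm. Inserting now.

Call:
{"method": "servo_tool", "body": {"deltas": [{"dx": -0.007,"dy": -0.008,"dz": 0.3,"ax": 0,"ay": 0,"az": 0,"hand": 15},{"dx": -0.007,"dy": -0.008,"dz": 0.55,"ax": 0,"ay": 0,"az": 0,"hand": 15},{"dx": -0.007,"dy": -0.008,"dz": 0.75,"ax": 0,"ay": 0,"az": 0,"hand": 15},{"dx": -0.007,"dy": -0.008,"dz": 0.83,"ax": 0,"ay": 0,"az": 0,"hand": 15},{"dx": -0.007,"dy": -0.008,"dz": 0.83,"ax": 0,"ay": 0,"az": 0,"hand": 15},{"dx": -0.007,"dy": -0.008,"dz": 0.83,"ax": 0,"ay": 0,"az": 0,"hand": 15}]}}

```text
clock: 6.1
tool_pos: [0.4814, 0.0698, 0.0754]
eef_rot: [0.872, 0.49, 0.0, 0.0]
contact_force: [-0.4, -0.5, -0.9]
opening: 0.265
```

Call:
{"method": "servo_tool", "body": {"deltas": [{"dx": 0,"dy": 0,"dz": 0,"ax": 0,"ay": 0,"az": 0,"hand": 30},{"dx": 0,"dy": 0,"dz": 0,"ax": 0,"ay": 0,"az": 0,"hand": 45},{"dx": 0,"dy": 0,"dz": 0,"ax": 0,"ay": 0,"az": 0,"hand": 45},{"dx": 0,"dy": 0,"dz": -0.3,"ax": 0,"ay": 0,"az": 0,"hand": 50},{"dx": 0,"dy": 0,"dz": -0.9,"ax": 0,"ay": 0,"az": 0,"hand": 50},{"dx": 0,"dy": 0,"dz": -1.6,"ax": 0,"ay": 0,"az": 0,"hand": 50},{"dx": -0.83,"dy": 0,"dz": -2.0,"ax": 0,"ay": 0,"az": 0,"hand": 50},{"dx": -0.83,"dy": 0,"dz": -2.0,"ax": 0,"ay": 0,"az": 0,"hand": 50},{"dx": -0.83,"dy": 0,"dz": -2.0,"ax": 0,"ay": 0,"az": 0,"hand": 50}]}}

```text
clock: 7.22
tool_pos: [0.4556, 0.0275, 0.1953]
eef_rot: [0.872, 0.49, 0.0, -0.0]
contact_force: [0.9, 0.1, 0.5]
opening: 0.567
```

```bash
python3 - <<'E'
from h import *
st,m,p,d=look("wrist","w5")
X=cloud(m,d);Z=X[...,2]; R0=R.from_quat(st["eef_rot"]).as_matrix(); T=(X-st["tool_pos"])@R0
print(st["tool_pos"],st["opening"],st["contact_force"],st["clock"])
near=(np.hypot(X[...,0]-.456,X[...,1]-.028)<.022)
ph=X[near&(Z>.095)&(Z<.104)]
rect=cv2.minAreaRect((ph[:,:2]*1000).astype(np.float32)); print("handle",rect,len(ph))
c=np.r_[np.array(rect[0])/1000,.083]; print("in tool",(c-st["tool_pos"])@R0)
print(delta(st,[c[0],c[1],.088],[.855,-.519]))
for b in blobs(orange(p),30): print(b,onplane(m,b[0],.088))
E
```

```text
[0.45555293 0.02752172 0.19534134] 0.5669417172949539 [0.87220928 0.08337333 0.51051839] 7.225
handle ((456.18475341796875, 27.87203598022461), (27.487348556518555, 13.787102699279785), 58.30524826049805) 656
in tool [0.00054329 0.00033188 0.11234186]
{'d': array([0.009, 0.006, 1.789]), 'a': array([ 0.002, -0.007, -0.014])}
([275.7, 153.8], 544, [263, 141, 26, 27]) [0.48173898 0.07056774 0.088     ]
([275.7, 275.4], 361, [265, 266, 23, 20]) [ 0.42995181 -0.01479748  0.088     ]
```

View pics/w5.png

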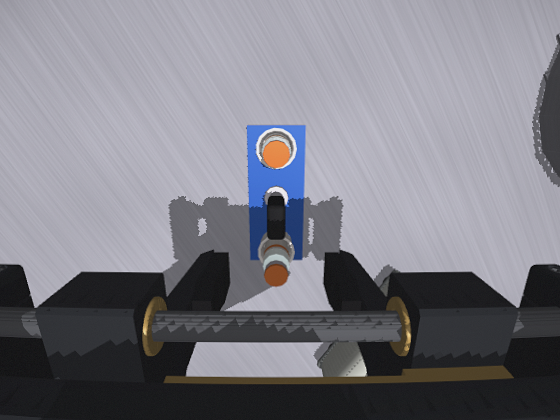

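The vial stands in the cup at (276,154), with the handle at (277,215) between the jaws and the partner at (276,275). Now I descend onto the handle and grip it.

Call:
{"method": "servo_tool", "body": {"deltas": [{"dx": 0.008,"dy": 0.006,"dz": 0.8,"ax": 0,"ay": 0,"az": 0,"hand": 50},{"dx": 0.008,"dy": 0.006,"dz": 1.4,"ax": 0,"ay": 0,"az": 0,"hand": 50},{"dx": 0.008,"dy": 0.006,"dz": 1.77,"ax": 0,"ay": 0,"az": 0,"hand": 50},{"dx": 0.008,"dy": 0.006,"dz": 1.77,"ax": 0,"ay": 0,"az": 0,"hand": 50},{"dx": 0.008,"dy": 0.006,"dz": 1.77,"ax": 0,"ay": 0,"az": 0,"hand": 30},{"dx": 0.008,"dy": 0.006,"dz": 1.77,"ax": 0,"ay": 0,"az": 0,"hand": 10},{"dx": 0.008,"dy": 0.006,"dz": 1.77,"ax": 0,"ay": 0,"az": 0,"hand": 5},{"dx": 0.008,"dy": 0.006,"dz": 1.77,"ax": 0,"ay": 0,"az": 0,"hand": 5},{"dx": 0.008,"dy": 0.006,"dz": 1.77,"ax": 0,"ay": 0,"az": 0,"hand": 5}], "newtons": 40}}

```text
clock: 8.4
tool_pos: [0.4558, 0.0277, 0.0895]
eef_rot: [0.872, 0.49, 0.0, -0.0]
contact_force: [-1.1, 0.9, 5.2]
opening: 0.149
```

Call:
{"method": "servo_tool", "body": {"deltas": [{"dx": 0,"dy": 0,"dz": -0.15,"ax": 0,"ay": 0,"az": 0,"hand": 5},{"dx": 0,"dy": 0,"dz": -0.4,"ax": 0,"ay": 0,"az": 0,"hand": 5},{"dx": 0,"dy": 0,"dz": -0.8,"ax": 0,"ay": 0,"az": 0,"hand": 5},{"dx": 0,"dy": 0,"dz": -1.3,"ax": 0,"ay": 0,"az": 0,"hand": 5},{"dx": 0,"dy": 0,"dz": -1.9,"ax": 0,"ay": 0,"az": 0,"hand": 5},{"dx": 0,"dy": 0,"dz": -2.5,"ax": 0,"ay": 0,"az": 0,"hand": 5},{"dx": 0,"dy": 0,"dz": -3.0,"ax": 0,"ay": 0,"az": 0,"hand": 5},{"dx": 0,"dy": 0,"dz": -3.0,"ax": 0,"ay": 0,"az": 0,"hand": 5}]}}

```text
clock: 9.4
tool_pos: [0.4567, 0.0274, 0.2708]
eef_rot: [0.872, 0.49, 0.002, 0.001]
contact_force: [-0.3, -0.1, -3.9]
opening: 0.158
```

```bash
python3 - <<'E'
from h import *
st,m,p,d=look("wrist","w6")
X=cloud(m,d); R0=R.from_quat(st["eef_rot"]).as_matrix(); T=(X-st["tool_pos"])@R0
print(st["tool_pos"],st["opening"],st["contact_force"],st["moment"],st["clock"])
b=blue(p)&(abs(T[...,1])<.035)&(T[...,2]>.06)&(T[...,2]<.079)
q=T[b]; A=np.c_[q[:,:2],np.ones(len(q))]; print("base plane (tool)",np.linalg.lstsq(A,q[:,2],rcond=None)[0],len(q))
print("base rect",cv2.minAreaRect((q[:,:2]*1000).astype(np.float32)))
print(delta(st,[.424,-.313,.27],[.855,-.519]))
E
```

```text
[0.45670377 0.02742477 0.27079489] 0.15778783981905173 [-0.34357928 -0.13277032 -3.87468939] [-0.04978308  0.09525122  0.00733355] 9.4
base plane (tool) [0.00129513 0.00360226 0.07394612] 5644
base rect ((27.56529998779297, 0.10021018981933594), (55.655879974365234, 83.99132537841797), 89.9114990234375)
{'d': array([-5.129,  2.486,  0.007]), 'a': array([ 0.033, -0.028, -0.014])}
```

View pics/w6.png

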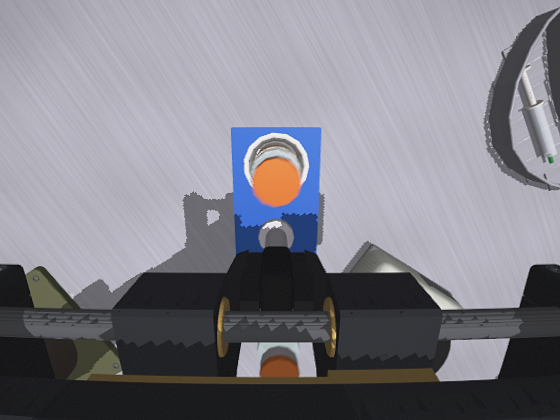

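The carrier hangs level (base plane within 0.2° of the tool). Its end is 70 mm from the tool axis, so the socket is on the axis to about 0.5 mm. Both vials are in place. Now to a viewpoint for the pin.

Call:
{"method": "servo_tool", "body": {"deltas": [{"dx": -0.3,"dy": 0.15,"dz": 0,"ax": 0,"ay": 0,"az": 0,"hand": 5},{"dx": -0.9,"dy": 0.44,"dz": 0,"ax": 0,"ay": 0,"az": 0,"hand": 5},{"dx": -1.6,"dy": 0.78,"dz": 0,"ax": 0,"ay": 0,"az": 0,"hand": 5},{"dx": -2.3,"dy": 1.12,"dz": 0,"ax": 0,"ay": 0,"az": 0,"hand": 5},{"dx": -3.0,"dy": 1.46,"dz": 0,"ax": 0,"ay": 0,"az": 0,"hand": 5},{"dx": -3.7,"dy": 1.8,"dz": 0,"ax": 0,"ay": 0,"az": 0,"hand": 5},{"dx": -4.4,"dy": 2.13,"dz": 0,"ax": 0,"ay": 0,"az": 0,"hand": 5},{"dx": -4.9,"dy": 2.38,"dz": 0,"ax": 0,"ay": 0,"az": 0,"hand": 5},{"dx": -5.13,"dy": 2.48,"dz": 0,"ax": 0,"ay": 0,"az": 0,"hand": 5},{"dx": -5.13,"dy": 2.48,"dz": 0,"ax": 0,"ay": 0,"az": 0,"hand": 5}]}}

```text
clock: 10.7
tool_pos: [0.4222, -0.3126, 0.2679]
eef_rot: [0.872, 0.489, -0.0, -0.001]
contact_force: [-0.3, 0.4, -3.1]
opening: 0.156
```

Call:
{"method": "servo_tool", "body": {"deltas": [{"dx": 0,"dy": 0,"dz": 0,"ax": 0,"ay": 0,"az": 0,"hand": 5},{"dx": 0,"dy": 0,"dz": 0,"ax": 0,"ay": 0,"az": 0,"hand": 5}]}}

```text
clock: 10.95
tool_pos: [0.4234, -0.3111, 0.2689]
eef_rot: [0.871, 0.491, 0.0, -0.001]
contact_force: [-1.0, 0.1, -3.5]
opening: 0.156
```

```bash
python3 - <<'E'
from h import *
st,m,p,d=look("wrist","w7")
np.savez("pics/w7.npz",p=p,d=d,pose=m["pose"])
print(st["tool_pos"],st["eef_rot"],st["contact_force"],st["q"])
X=cloud(m,d);Z=X[...,2];R0=R.from_quat(st["eef_rot"]).as_matrix(); T=(X-st["tool_pos"])@R0
h=hsv(p); br=(h[...,0]>10)&(h[...,0]<28)&(h[...,1]>100)&(h[...,2]>60)&(Z>.095)&(Z<.118)&(T[...,0]>.07)
print(blobs(br,5)); print("brass mean",X[br].mean(0),np.percentile(Z[br],[5,95]))
pt=X[(Z>.1115-.002)&(Z<.115)&br]; print("pin top",pt.mean(0),len(pt))
pl=X[(Z>.096)&(Z<.107)&(T[...,0]>.072)&(h[...,2]<90)]
print("plate z",np.median(pl[:,2]),cv2.minEnclosingCircle((pl[:,:2]*1000).astype(np.float32)),len(pl))
E
```

```text
[ 0.42336456 -0.31108042  0.26892637] [ 8.71172115e-01  4.90977314e-01  2.24002381e-04 -6.11682535e-04] [-0.9658838   0.10046535 -3.46902813] [ 0.43050698  0.55755509  0.18548609  1.87014108 -0.14862189  0.72803043
  0.15542656]
[([277.7, 61.0], 190, [271, 53, 15, 17])]
brass mean [ 0.48810176 -0.20676667  0.10955221] [0.10230532 0.11246195]
pin top [ 0.48831871 -0.20679689  0.11113339] 112
plate z 0.10154284373196773 ((488.4079895019531, -206.3031463623047), 57.81061935424805) 13636
```

View pics/w7.png

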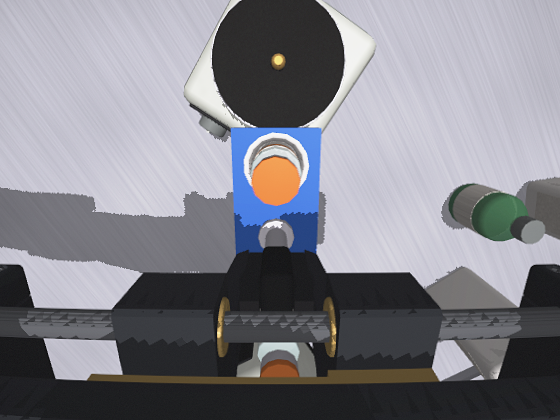

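The pin shows at (278,61), giving (0.4883, −0.2067), with the plate top at z = 0.1015. The plate's fitted circle centre agrees within 0.5 mm. Next I move over it.

```bash
python3 - <<'E'
from h import *
from plant import r
print(delta(r.get_state(),[.4885,-.2064,.212],[.855,-.519]))
E
```

```text
{'d': array([2.059, 0.022, 0.953]), 'a': array([-0.004, -0.008,  0.008])}
```

Call:
{"method": "servo_tool", "body": {"deltas": [{"dx": 0.3,"dy": 0.003,"dz": 0,"ax": 0,"ay": 0,"az": 0,"hand": 5},{"dx": 0.8,"dy": 0.01,"dz": 0,"ax": 0,"ay": 0,"az": 0,"hand": 5},{"dx": 1.4,"dy": 0.015,"dz": 0,"ax": 0,"ay": 0,"az": 0,"hand": 5},{"dx": 1.8,"dy": 0.02,"dz": 0.2,"ax": 0,"ay": 0,"az": 0,"hand": 5},{"dx": 2.06,"dy": 0.022,"dz": 0.5,"ax": 0,"ay": 0,"az": 0,"hand": 5},{"dx": 2.06,"dy": 0.022,"dz": 0.8,"ax": 0,"ay": 0,"az": 0,"hand": 5},{"dx": 2.06,"dy": 0.022,"dz": 0.94,"ax": 0,"ay": 0,"az": 0,"hand": 5},{"dx": 2.06,"dy": 0.022,"dz": 0.94,"ax": 0,"ay": 0,"az": 0,"hand": 5},{"dx": 2.06,"dy": 0.022,"dz": 0.94,"ax": 0,"ay": 0,"az": 0,"hand": 5},{"dx": 2.06,"dy": 0.022,"dz": 0.94,"ax": 0,"ay": 0,"az": 0,"hand": 5}]}}

```text
clock: 12.25
tool_pos: [0.4886, -0.2082, 0.2133]
eef_rot: [0.872, 0.49, 0.0, 0.0]
contact_force: [0.1, 0.5, -3.5]
opening: 0.157
```

```bash
python3 - <<'E'
from h import *
from plant import r
st=r.get_state(); print(st["tool_pos"],st["contact_force"],st["qd"].round(3))
print(delta(st,[.4885,-.2064,.1915],[.855,-.519]))
E
```

```text
[ 0.48862811 -0.20820519  0.21333252] [ 0.0574943   0.48903064 -3.46779187] [ 0.003  0.003 -0.001  0.003  0.    -0.001  0.001]
{'d': array([ 0.024, -0.018,  0.364]), 'a': array([ 0.012, -0.003, -0.017])}
```

Call:
{"method": "servo_tool", "body": {"deltas": [{"dx": 0.024,"dy": -0.018,"dz": 0,"ax": 0,"ay": 0,"az": 0,"hand": 5},{"dx": 0.024,"dy": -0.018,"dz": 0.08,"ax": 0,"ay": 0,"az": 0,"hand": 5},{"dx": 0.024,"dy": -0.018,"dz": 0.16,"ax": 0,"ay": 0,"az": 0,"hand": 5},{"dx": 0.024,"dy": -0.018,"dz": 0.22,"ax": 0,"ay": 0,"az": 0,"hand": 5},{"dx": 0.024,"dy": -0.018,"dz": 0.26,"ax": 0,"ay": 0,"az": 0,"hand": 5},{"dx": 0.024,"dy": -0.018,"dz": 0.26,"ax": 0,"ay": 0,"az": 0,"hand": 5}]}}

```text
clock: 13.0
tool_pos: [0.488, -0.2062, 0.1968]
eef_rot: [0.872, 0.49, -0.0, -0.0]
contact_force: [-0.7, -0.2, -3.1]
opening: 0.15
```

The underside is now at about 0.107, below the pin top at 0.112, with no contact force, so the pin has entered the socket. Continuing down.

Call:
{"method": "servo_tool", "body": {"deltas": [{"dx": 0,"dy": 0,"dz": 0.04,"ax": 0,"ay": 0,"az": 0,"hand": 5},{"dx": 0,"dy": 0,"dz": 0.08,"ax": 0,"ay": 0,"az": 0,"hand": 5},{"dx": 0,"dy": 0,"dz": 0.1,"ax": 0,"ay": 0,"az": 0,"hand": 5},{"dx": 0,"dy": 0,"dz": 0.1,"ax": 0,"ay": 0,"az": 0,"hand": 5},{"dx": 0,"dy": 0,"dz": 0.1,"ax": 0,"ay": 0,"az": 0,"hand": 5}]}}

```text
clock: 13.62
tool_pos: [0.488, -0.2061, 0.1915]
eef_rot: [0.872, 0.49, 0.0, -0.0]
contact_force: [-1.7, 0.4, 3.1]
opening: 0.153
```

Call:
{"method": "servo_tool", "body": {"deltas": [{"dx": 0,"dy": 0,"dz": 0.03,"ax": 0,"ay": 0,"az": 0,"hand": 5},{"dx": 0,"dy": 0,"dz": 0.06,"ax": 0,"ay": 0,"az": 0,"hand": 5},{"dx": 0,"dy": 0,"dz": 0.09,"ax": 0,"ay": 0,"az": 0,"hand": 5},{"dx": 0,"dy": 0,"dz": 0.11,"ax": 0,"ay": 0,"az": 0,"hand": 5},{"dx": 0,"dy": 0,"dz": 0.11,"ax": 0,"ay": 0,"az": 0,"hand": 5},{"dx": 0,"dy": 0,"dz": 0.11,"ax": 0,"ay": 0,"az": 0,"hand": 5}]}}

```text
clock: 14.38
tool_pos: [0.488, -0.2061, 0.1873]
eef_rot: [0.872, 0.49, 0.001, 0.0]
contact_force: [-7.6, 4.7, 30.0]
opening: 0.157
```

The plate sank 4.2 mm, which is the stop, but at 30 N plus some side load. I'll ease off a little.

Call:
{"method": "servo_tool", "body": {"deltas": [{"dx": 0,"dy": -0.01,"dz": -0.01,"ax": 0,"ay": 0,"az": 0,"hand": 5},{"dx": 0,"dy": -0.015,"dz": -0.02,"ax": 0,"ay": 0,"az": 0,"hand": 5},{"dx": 0,"dy": -0.015,"dz": -0.02,"ax": 0,"ay": 0,"az": 0,"hand": 5}]}}

```text
clock: 14.75
tool_pos: [0.4879, -0.206, 0.1873]
eef_rot: [0.872, 0.49, 0.001, 0.001]
contact_force: [-2.5, 2.0, 17.7]
opening: 0.156
```

Call:
{"method": "servo_tool", "body": {"deltas": [{"dx": 0,"dy": 0,"dz": 0,"ax": 0,"ay": 0,"az": 0,"hand": 5},{"dx": 0,"dy": 0,"dz": 0,"ax": 0,"ay": 0,"az": 0,"hand": 5},{"dx": 0,"dy": 0,"dz": 0,"ax": 0,"ay": 0,"az": 0,"hand": 5},{"dx": 0,"dy": 0,"dz": 0,"ax": 0,"ay": 0,"az": 0,"hand": 5}]}}

```text
clock: 15.25
tool_pos: [0.4879, -0.206, 0.1873]
eef_rot: [0.872, 0.49, 0.001, 0.001]
contact_force: [-3.7, 2.1, 18.0]
opening: 0.154
```

```bash
python3 - <<'E'
from h import *
st,m,p,d=look("wrist","w8")
X=cloud(m,d); R0=R.from_quat(st["eef_rot"]).as_matrix(); T=(X-st["tool_pos"])@R0; Z=X[...,2]
print(st["tool_pos"],st["opening"],st["contact_force"],st["moment"],st["clock"])
b=blue(p)&(abs(T[...,1])<.035)&(T[...,2]>.06)&(T[...,2]<.085)
q=X[b]; A=np.c_[q[:,:2],np.ones(len(q))]; s=np.linalg.lstsq(A,q[:,2],rcond=None)[0]; print("base plane tilt deg (world)",np.degrees(s[:2]),"top z",np.median(q[:,2]))
hh=hsv(p); pl=X[(hh[...,2]<70)&(Z>.09)&(Z<.106)&(np.hypot(X[...,0]-.488,X[...,1]+.206)<.058)&(abs(T[...,1])>.03)]; print("plate z",np.median(pl[:,2]),len(pl))
_,_,p1,_=look("scene","s8"); _,_,p2,_=look("side","d8")
c=np.hstack([cv2.resize(p1[100:260,130:330],None,fx=2,fy=2),cv2.resize(p2[80:240,260:460],None,fx=2,fy=2)]); cv2.imwrite("pics/c8.png",c[:,:,::-1])
E
```

```text
[ 0.48787361 -0.20604942  0.18734742] 0.1540902025088551 [-3.71783744  2.05814762 18.02096404] [0.39772451 0.92562792 0.00289367] 15.25
base plane tilt deg (world) [-0.04803809  0.0127986 ] top z 0.11345237250916623
plate z 0.09743416645333973 6058
```

View pics/w8.png

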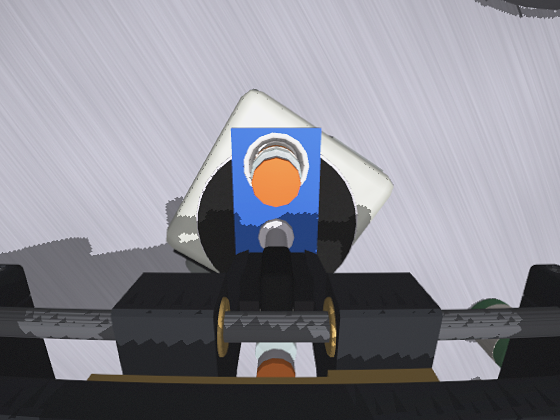

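View pics/c8.png

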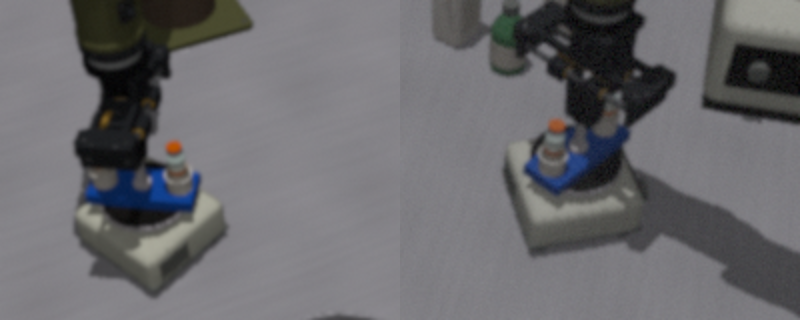

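The carrier sits flat: base top at 0.1135 and plate at 0.0974, which is 16 mm apart. The plate is down 4.1 mm, and both orange vials stand in their cups. Handing in.

```bash
python3 - <<'E'
from plant import r
print(r.get_state()["contact_force"]); print(r.finish_job())
E
```

```text
[-4.80412569  1.80927964 17.17443093]
the job is handed in; nothing more can be done
None
```

The job is done and handed in at about 15.4 s, with the arm still gripping the handle and pressing. I stood the loose orange-capped vial in the empty cup on the table and let go. I then lifted the loaded carrier level, lowered it over the centring pin, and pressed the plate to its stop. The pin went in on the first descent, so no shifting about was needed.

**Last checks:**
- **Plate:** it sank from z = 0.1015 to 0.0974, about 4.1 mm, which is its stop.
- **Carrier:** its base is level within 0.05° and sits flat, with the base top 16 mm above the plate.
- **Press:** it reads a steady 17–18 N, about 21 N with the carrier's weight. It peaked briefly at about 30 N, with up to 9 N sideways, before I eased it. About 4–5 N of side load remains.
- **Vials:** both orange-capped vials are still upright in their cups.
- **Other objects:** I did not re-measure the blue-capped vials and the rest at the end. The arm never went near enough to touch them.

**Disagreement:** the table cameras put things 2–4 mm away from where the wrist camera did. I used the wrist values, and the fits confirmed them.

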